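# Fit the filter insert and set the air bleed valve

## Task

The air manifold of the microscope table is to be put back in service. Put the blue filter insert, tab up, into the rectangular recess of the manifold and press it firmly home until its shoulders are flush with the block; then turn the red handwheel by its black handle clockwise until it is closed against its stop, and open it again by exactly two full turns. Finish holding the handle there in the closed gripper, do not let go, and leave the two bottles standing where they are.

Things in the scene. Friction and masses are not known exactly. Their poses are not given: they have to be found in the camera images.
- insert_mid (a point): Blue plastic filter insert, 65 to 125 g: a body 30 x 44 x 20 mm (x, y, z) with a grip tab 12 x 32 x 14 mm (x, y, z) standing on the middle of its top, white ribs on the tab's broad sides; 34 mm high in all. This point is at its centre, 17 mm above its underside, 3 mm below the shoulders (the top of the body) and 10 mm below the middle of the tab. The insert starts upright on the worktop; its long side lies along its y axis. Either way round fits.
- recess_mouth (a point): Centre of the mouth of the rectangular recess in the top face of the fixed aluminium manifold block (block 90 x 250 x 50 mm, its top 50 mm above the worktop). Recess 33 x 47 mm (x, y), 20 mm deep, flat floor, so the insert has 1.5 mm of play on each side and its shoulders are level with the block's top when home. Axes: x across the block away from the side with the round gauge, y along the block towards the handwheel, whose axis is 145 mm away along +y, z up.
- valve_axis (a point): Point on the handwheel's upright axis, 115 mm above the worktop (the height of the middle of the handle); fixed on the manifold, same axes as the recess. The red wheel has its rim on a radius of 45 mm, the rim's top is 90.5 mm and the hub's top 94 mm above the worktop.
- handle_mid (a point): Middle of the black upright handle on the wheel's rim: a cylinder 18 mm in diameter, 42 mm high, from 94 to 136 mm above the worktop, 45 mm from the wheel's axis. It spins freely on its own pin, so it can be pinched from above and led round in a circle without turning the gripper.
- valve (a joint): Handwheel angle in rad, several turns counted through: 0 is closed against the stop (handle then on the gauge side of the block, at -x of the axis, over the red dot), growing as the wheel is turned anticlockwise seen from above (opening); 6.283 per turn. It starts somewhat open, between 1.5 and 7 rad. Stays where it is left; turning takes about 2 N at the handle. It could be opened to 25.1 (four turns).
- handle: The same black handle; origin at the centre of its lower end, 94 mm above the worktop. Its axes spin with the handle.
- manifold: The fixed manifold block, origin at the centre of its underside; recess centre at y = -75 mm, wheel axis at y = +70 mm in its axes. A round gauge stands 12 mm out from its -x side; fittings stand 20 mm out at each end.
- insert: The same filter insert; origin at the centre of its underside.
- stain_bottle: Bystander: small brown bottle with a black cap, 34 mm in diameter, 75 mm high, standing behind the manifold; origin at its underside.
- oil_bottle: Bystander: small brown bottle with a black cap, 29 mm in diameter, 63 mm high, standing at the right; origin at its underside.
Things that resemble listed ones, but are neither listed nor needed, are in the scene too. Of the things shaped like the insert, the blue one is meant.

How it is judged (in metres and radians):
On the way, in this order (a step that is already met when the one before it is completed fails the run):
1. the insert is home in the recess, shoulders flush, and pressed down on its seat (z of insert_mid in the frame of recess_mouth between -0.006 and -0.0015 m and horizontal distance between insert_mid and recess_mouth below 0.004 m and angle between the y axis of insert_mid and the y axis of recess_mouth, either way round below 0.12 rad and angle between insert_mid's own z axis and vertical below 0.08 rad and contact force between insert and manifold above 3.5 N), for 0.1 s.
2. the valve is closed against its stop (value of joint valve below 0.08 rad), for 0.1 s.
At the end, for the whole second after the job is handed in: Insert home after a press of over 3.5 N: shoulders within 1.5 mm of flush, centred within 4 mm, upright. Valve, after having been closed to its stop (within 0.08 rad), stands still two turns open (12.57 rad, within 0.25), its handle gripped with over 4 N. Bottles moved under 3 cm (z of insert_mid in the frame of recess_mouth between -0.006 and -0.0015 m and horizontal distance between insert_mid and recess_mouth below 0.004 m and angle between the y axis of insert_mid and the y axis of recess_mouth, either way round below 0.12 rad and angle between insert_mid's own z axis and vertical below 0.08 rad and value of joint valve between 12.316 and 12.816 rad and velocity of joint valve between -0.1 and 0.1 rad/s and contact force between the fingers and handle above 4 N); the arm keeps its last pose, push and grip.
It fails at once if the stain bottle is moved by more than 3 cm or tipped over (distance of stain_bottle from where it was at the start of the episode above 0.03 m or angle between stain_bottle's own z axis and vertical above 0.5 rad).
It fails at once if the oil bottle is moved by more than 3 cm or tipped over (distance of oil_bottle from where it was at the start of the episode above 0.03 m or angle between oil_bottle's own z axis and vertical above 0.5 rad).
It also fails if it takes over 72 s, if anything falls off the work surface, if the arm or the gripper's body presses on something with over 40 N, if the wrist force passes 120 N, or if a joint passes its speed limit or range.

## Robot

A 6-joint arm with a two-finger parallel gripper is mounted at the origin on a cart in front of the work surface, level with it; the furniture and walls round the work are solid. World frame = base frame: x ahead of the robot, y to its left, z up, the work surface at z = 0. Lengths are in mm, angles in rad, forces in N, time in s.
With the tool pointing down it reaches from about 300 to 775 mm from the base axis. Payload 14.6 kg.
Tool frame: the origin (TCP) lies at the centre of the arm's flange, where the gripper is bolted on; the fingertips stand 199 mm ahead of it and the grasp point (between the pads) lies 180 mm ahead of it; z points along the fingers, y is the line along which they close (so a half turn about z gives the same grasp; the last joint's range is limited). The gripper opens to 94 mm and grips with 3 to 60 N. Pads are 16 mm wide; open, the fingers measure 119 mm over their backs; the gripper's body (75 mm by 177 mm) begins 78 mm behind the grasp point.
Start: joints at [-1.374, 0.3, 1.521, -0, 1.321, -0.067], TCP at [143.407, -530.966, 404.646] pointing down, gripper open.
Joint ranges: [-3.03, 3.03], [-0.79, 2.21], [0.23, 2.52], [-1.04, 4.18], [0, 3.07], [-2.55, 2.55]. Speed limits (rad/s): [2.22, 2.22, 2.57, 3.14, 3.14, 3.14].

## Interface

Orientations are given as [roll, pitch, yaw] about the fixed x, y, z axes, in that order (R = Rz(yaw) Ry(pitch) Rx(roll)).
In Python, from cell import manip, optics, workorder gives the robot as it stands.
- The arm moves only by the tool step_arm, never from a script. Its argument "increments" is a list that holds one entry, the list of rows, each a list of 7 numbers: the turn, a rotation vector about the tool's x, y, z as a fraction of full scale, then the shift along the tool's x, y, z as a fraction of full scale, then the closure, from -1 (fully open) to 1 (shut). In form: [[[wx, wy, wz, tx, ty, tz, fingers], ...]]. A call has 1 to 5 rows; each row shifts and turns the commanded pose from where the row before left it, along the tool's axes as they then stand; what a row does not reach is not made up. Full scale, the value 1, is 40 mm for a shift and 45 degrees for a turn. A row lasts 1/10 s, in which the tool goes at most 50 mm and 8.59 degrees, less where a joint would pass 70% of its speed; a pose out of reach is approached as far as the arm can. A call with a number of a shift or a turn outside -1 to 1 is refused whole. A call with a gripper value outside its range is refused whole. The fingers move at their own pace and stop on an object; "newtons" is the grip in N (left out, the last holds). Time passes only in rows, so rows that do not move let the fingers close. It gives the time, the measured TCP pose, the force, the opening and the grip force at its end, in the units of the state.
- manip.read_state(): the state, without advancing time (a new reading comes with each control period).
- optics.camera(name): name is "scene" or "top" or "wrist"; returns a dict with "frame" (384x512x3 uint8, red, green, blue), "range_z" (384x512 float32, mm along the optical axis (not along the pixel's ray), 0 where there is no reading), "mtx" (3x3 intrinsics, pixels), "cam_to_world" (4x4, takes a point from camera to world coordinates). Camera axes: x right, y down, z forward; pixel columns grow to the right and rows downward; lengths in mm; the calibration is good to about 2 mm. A picture is of the moment at which its call begins.
- workorder.sign_off(): hands the job in; it is judged then, once.
The state is a dict: "clock": time; "joints": joint angles; "qd": joint speeds; "effort": joint torques, N m; "eef_pos": TCP position; "eef_rot": TCP orientation; "wrist_force": force on the tool from outside, world axes, zero at the start; "moment": the same for the moment, N m; "finger_gap": finger opening in mm; "finger_force": force on a finger pad.
Only numpy, scipy, OpenCV 4.12 (cv2) and the standard library are available. Lean on these libraries where they do the work, as an engineer would, in place of code of your own. Each camera call takes 0.05 s, during which the arm holds its last target. There are 200 camera calls.

## Working session

There is one attempt and no reset: what is moved stays moved. The work goes in short steps, Python scripts to look and compute and a tool call to move; the robot and the scene stay as the last step left them, time stands still between calls to the robot, and variables do not carry over. Pictures are saved under pics/ and viewed, at most 10 in all, crops included, and the job is handed in when it is done.

Besides the shell and the picture viewer there is one more tool, called as a command line: name --argument value ..., lists and objects as JSON in quotes. step_arm: Moves the arm, as the interface text tells. Its arguments: {"type":"object","properties":{"increments":{"type":"array","items":{"type":"array","items":{"type":"array","items":{"type":"number"}}}},"newtons":{"type":"number"}},"required":["increments"]}

```bash
mkdir -p pics
cat > h.py <<'E'
import numpy as np,cv2,pickle
from cell import manip,optics,workorder
def snap(n,tag):
    c=optics.camera(n); pickle.dump(c,open(f'pics/{tag}.pkl','wb'))
    cv2.imwrite(f'pics/{tag}.png',c['frame'][:,:,::-1]); return c
def world(c):
    z=c['range_z']; v,u=np.mgrid[:384,:512]; K=c['mtx']
    P=np.stack([(u-K[0,2])/K[0,0]*z,(v-K[1,2])/K[1,1]*z,z,np.ones_like(z)],-1)
    return (P@c['cam_to_world'].T)[...,:3]
E
python3 - <<'E'
from h import *
a=snap('scene','s0');b=snap('top','t0')
cv2.imwrite('pics/st0.png',np.vstack([cv2.resize(x['frame'],(400,300))[:,:,::-1] for x in(a,b)]))
print(b['cam_to_world'],b['mtx'],manip.read_state())
E
```

```text
[[ 1.13787208e-02 -9.86501240e-01  1.63357977e-01  3.88848980e+02]
 [-9.99918812e-01 -1.21627026e-02 -3.79977931e-03 -1.00853862e+02]
 [ 5.73536149e-03 -1.63301478e-01 -9.86559544e-01  1.28047039e+03]
 [ 0.00000000e+00  0.00000000e+00  0.00000000e+00  1.00000000e+00]] [[385.77393411   0.         251.65490671]
 [  0.         385.77393411 184.98167003]
 [  0.           0.           1.        ]] {'clock': 0.1, 'joints': array([-1.37359492e+00,  3.00406819e-01,  1.52151522e+00,  2.12680635e-05,
        1.32070997e+00, -6.65920181e-02]), 'qd': array([ 0.00054416, -0.00115672, -0.00232895, -0.00030416,  0.00079422,
        0.0013718 ]), 'effort': array([ 1.46340280e-03, -5.32638502e+01, -3.53279757e+01,  7.09460699e-02,
        2.35438946e-02, -6.11528935e-05]), 'eef_pos': array([ 143.40639635, -530.94361074,  404.14934546]), 'eef_rot': array([-3.14055698e+00, -8.97167123e-05,  2.63788108e-01]), 'wrist_force': array([0.6990764 , 0.1895094 , 0.08285465]), 'moment': array([-0.01040336, -0.04719816, -0.02081966]), 'finger_force': 0.0, 'finger_gap': 93.97498725197467}
```

View pics/t0.png

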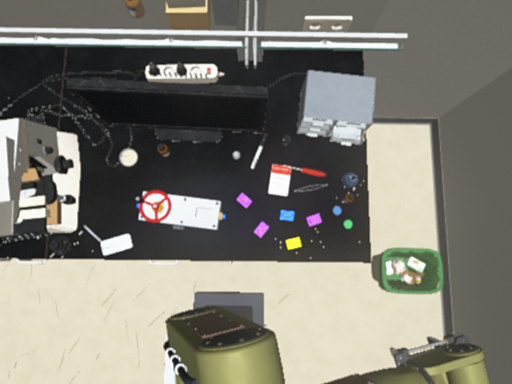

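View pics/s0.png

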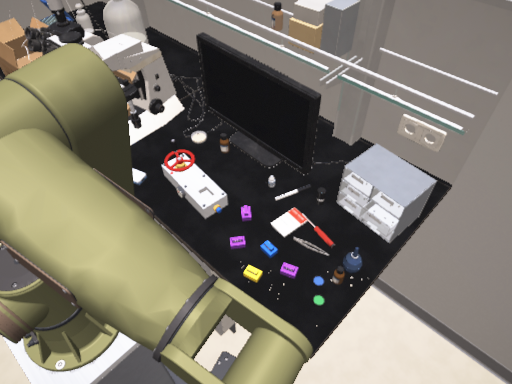

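The top view shows the blue insert at about (287,215), the manifold at about (180,210) with its wheel at (155,206), and the gauge on the robot side at (178,228). The bottles are near (163,149) and (348,197).

Run:
```python
from h import *
b=pickle.load(open('pics/t0.pkl','rb'));W=world(b)
f=b['frame']
cv2.imwrite('pics/t0c.png',cv2.resize(f[180:250,125:305],None,fx=4.4,fy=4.4,interpolation=cv2.INTER_CUBIC)[:,:,::-1])
h=cv2.cvtColor(f,cv2.COLOR_RGB2HSV)
m=(h[...,0]>95)&(h[...,0]<120)&(h[...,1]>150)&(h[...,2]>80);m[:,:270]=0;m[:,305:]=0;m[:200]=0;m[230:]=0
p=W[m];print('blue',len(p),np.median(p,0),p.min(0),p.max(0))
q=p[(p[:,2]>10)];print(cv2.minAreaRect(q[:,:2].astype(np.float32)))
t=(W[...,2]>46)&(W[...,2]<54);t[:,:130]=0;t[:,226:]=0;t[:185]=0;t[235:]=0
r=cv2.minAreaRect(W[t][:,:2].astype(np.float32));print('block',t.sum(),r,cv2.boxPoints(r), np.median(W[t][:,2]))
g=(h[...,1]>150)&((h[...,0]<8)|(h[...,0]>172))&(h[...,2]>80);g[:,180:]=0;g[:,:130]=0;g[:180]=0;g[230:]=0
p=W[g];p=p[(p[:,2]>80)&(p[:,2]<100)];print('wheel',cv2.minAreaRect(p[:,:2].astype(np.float32)),cv2.minEnclosingCircle(p[:,:2].astype(np.float32)))
k=(W[...,2]>105)&(W[...,2]<145);k[:,180:]=0;k[:,:130]=0;k[:180]=0;k[230:]=0
print('handle',W[k])
for nm,(u,v) in dict(stain=(163,149),oil=(348,197)).items():print(nm,W[v-6:v+7:3,u])
```

```text
blue 141 [ 498.71732058 -222.27186468   20.49507009] [ 388.84897967 -247.87854908   -3.2245463 ] [ 518.06641017 -100.85386194 1280.47039369]
((460.9297180175781, -164.74911499023438), (46.70775604248047, 186.89920043945312), 34.41362762451172)
block 1416 ((504.9696960449219, 125.61978149414062), (250.5428009033203, 102.4839859008789), 83.46611785888672) [[439.80582     6.99292  ]
 [541.62415    -4.6688156]
 [570.13354   244.24664  ]
 [468.31525   255.90839  ]] 50.86218011488279
wheel ((517.9542846679688, 192.19149780273438), (91.91712951660156, 97.27191162109375), 50.745094299316406) ((518.6068725585938, 194.7242889404297), 50.032894134521484)
handle [[540.95555906 240.39832054 134.2873308 ]
 [541.10848764 237.67063352 133.40889337]
 [540.74467569 233.7996811  136.42286823]
 [540.89780431 231.07326024 135.54285051]
 [542.42853891 231.32164862 124.29236405]
 [537.71394225 242.7636638  135.74792225]
 [537.04221101 238.16234413 141.19049417]
 [537.43021091 235.99256965 138.48540767]
 [538.05225255 234.33400509 133.98325376]
 [537.78228194 230.66567503 136.33590779]
 [537.89258867 227.84
[... 1070 characters left out ...]

 [526.84821287 235.65596974 126.99866535]
 [527.20123687 233.42159373 124.35163518]
 [527.98152764 232.19573205 118.13655451]
 [528.25069963 229.72445244 116.193587  ]
 [525.91243604 234.4047414  109.79993636]
 [526.34150397 232.31207789 106.44989699]]
stain [[741.511309   198.16182165   4.37265863]
 [712.92999517 181.90503882  71.66846674]
 [705.66644671 183.83898839  61.3021505 ]
 [697.64513029 185.19766317  53.3733614 ]
 [695.45870453 192.2279866   21.05077485]]
oil [[ 584.63090853 -430.22699044   -1.73425931]
 [ 566.85795448 -416.49483184   50.60176248]
 [ 555.96751727 -414.08235092   58.88979448]
 [ 548.42802698 -418.024259     42.39133151]
 [ 544.37420625 -429.8309034    -4.86223798]]
```

View pics/t0c.png

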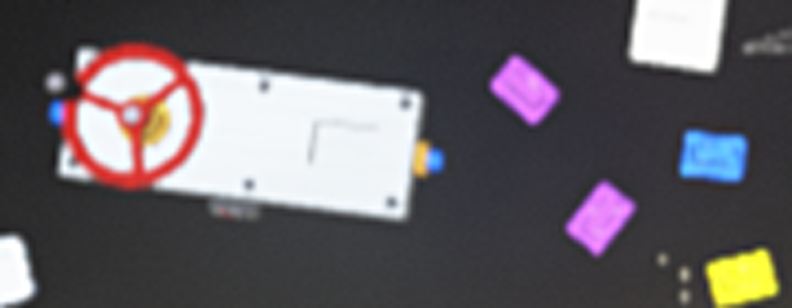

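The handle's grey top is at crop (55,80), on the far-left side of the wheel, so the valve starts at about 4.5 rad. The blue insert is at crop (714,156). I'm moving above it now.

step_arm --increments '[[[0,0,-0.19,0,0,0,-1],[0,0,-0.19,0,0,0,-1],[0,0,-0.19,0,0,0,-1],[0,0,-0.19,0,0,0,-1]]]'

```text
clock: 0.5
eef_pos: [143.4, -530.9, 404.3]
eef_rot: [-3.141, -0.0, 0.867]
wrist_force: [-0.8, 1.5, 0.9]
finger_gap: 94.0
finger_force: 0.0
```

step_arm --increments '[[[0,0,-0.19,0,0,0,-1],[0,0,-0.19,0,0,0,-1],[0,0,-0.19,0,0,0,-1],[0,0,-0.19,0,0,0,-1]]]'

```text
clock: 0.9
eef_pos: [143.4, -531.0, 404.3]
eef_rot: [-3.141, -0.001, 1.464]
wrist_force: [0.4, 0.3, 0.6]
finger_gap: 94.0
finger_force: 0.0
```

step_arm --increments '[[[0,0,0,0.72,0.66,0,-1],[0,0,0,0.72,0.66,0,-1],[0,0,0,0.72,0.66,0,-1],[0,0,0,0.72,0.66,0,-1]]]'

```text
clock: 1.3
eef_pos: [262.2, -427.3, 404.4]
eef_rot: [-3.141, -0.0, 1.457]
wrist_force: [1.1, 1.0, 0.1]
finger_gap: 93.9
finger_force: 0.0
```

step_arm --increments '[[[0,0,0,0.72,0.66,0,-1],[0,0,0,0.72,0.66,0,-1],[0,0,0,0.72,0.66,0,-1],[0,0,0,0.72,0.66,0,-1]]]'

```text
clock: 1.7
eef_pos: [380.3, -324.6, 404.5]
eef_rot: [-3.141, -0.0, 1.458]
wrist_force: [-0.9, -0.7, -0.2]
finger_gap: 94.2
finger_force: 0.0
```

step_arm --increments '[[[0,0,0,0.6,0.55,0,-1],[0,0,0,0.6,0.55,0,-1],[0,0,0,0.3,0.3,0,-1],[0,0,0,0,0,0,-1]]]'

```text
clock: 2.1
eef_pos: [442.8, -271.4, 404.2]
eef_rot: [-3.141, -0.001, 1.46]
wrist_force: [0.2, -0.7, -0.4]
finger_gap: 93.7
finger_force: 0.0
```

Run:
```python
from h import *
c=snap('wrist','w1');s=manip.read_state();print(s['eef_pos'],s['eef_rot'],s['clock'],c['cam_to_world'],c['mtx'])
```

```text
[ 442.0389846  -272.16022543  404.26280605] [-3.14087691e+00 -3.16571894e-04  1.45928605e+00] 2.15 [[ 9.93907197e-01 -1.06166360e-01 -2.96173426e-02  4.50707349e+02]
 [-1.10219970e-01 -9.57844781e-01 -2.65301590e-01 -1.94767823e+02]
 [-2.02713052e-04  2.66949583e-01 -9.63710475e-01  3.85769392e+02]
 [ 0.00000000e+00  0.00000000e+00  0.00000000e+00  1.00000000e+00]] [[275.90291111   0.         254.01274338]
 [  0.         275.90291111 187.56263227]
 [  0.           0.           1.        ]]
```

View pics/w1.png

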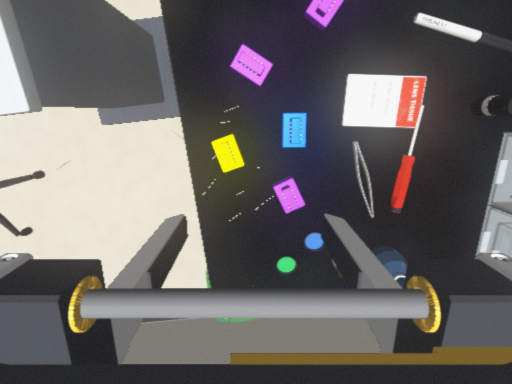

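The wrist view shows the blue insert at (294,130), nearly aligned with the tool; the yellow and magenta look-alikes stand apart from it.

```bash
cat >> h.py <<'E'
def blue(c,box):
    W=world(c);h=cv2.cvtColor(c['frame'],cv2.COLOR_RGB2HSV)
    m=(h[...,0]>95)&(h[...,0]<120)&(h[...,1]>130)&(h[...,2]>60)&(c['range_z']>0)
    n=np.zeros_like(m);u0,u1,v0,v1=box;n[v0:v1,u0:u1]=1;return W,m&n
E
python3 - <<'E'
from h import *
c=pickle.load(open('pics/w1.pkl','rb'));W,m=blue(c,(270,320,100,160))
z=W[...,2]
for lo,hi in((15,24),(28,39),(15,39)):
    n=np.zeros_like(m);n[100:160,270:320]=1
    p=W[n&(z>lo)&(z<hi)];print(lo,hi,len(p),p.mean(0),p.min(0),p.max(0),cv2.minAreaRect(p[:,:2].astype(np.float32)))
E
```

```text
15 24 509 [ 498.98499948 -222.39321187   21.33991977] [ 483.76154373 -246.2684992    18.60901998] [ 516.26722345 -201.24909315   23.99071768] ((500.0733337402344, -223.72344970703125), (42.206783294677734, 30.314783096313477), 83.85631561279297)
28 39 272 [ 499.73659232 -223.58201694   35.01972898] [ 492.69470126 -239.6893912    28.27707572] [ 507.31288651 -208.03691405   37.21705058] ((500.048828125, -223.9369354248047), (30.92609214782715, 13.270156860351562), 84.40038299560547)
15 39 791 [ 499.18026233 -222.79874431   26.10528427] [ 483.76154373 -246.2684992    18.60901998] [ 516.26722345 -201.24909315   37.21705058] ((500.0733337402344, -223.72344970703125), (42.206783294677734, 30.314783096313477), 83.85631561279297)
```

step_arm --increments '[[[0,0,0,0.68,0.65,0,-0.5],[0,0,0,0.68,0.66,0,-0.3],[0,0,0,0,0,0.8,-0.3],[0,0,0,0,0,0.8,-0.3],[0,0,0,0,0,0.8,-0.3]]]'

```text
clock: 2.65
eef_pos: [499.2, -225.1, 307.5]
eef_rot: [-3.142, 0.0, 1.457]
wrist_force: [0.3, 0.2, 0.1]
finger_gap: 61.8
finger_force: 0.0
```

step_arm --increments '[[[0,0,0,0,0,0.8,-0.3],[0,0,0,0,0,0.6,-0.3],[0,0,0,0,0,0,-0.3],[0,0,0,0,0,0,-0.3]]]'

```text
clock: 3.05
eef_pos: [499.7, -225.2, 253.3]
eef_rot: [-3.142, 0.0, 1.457]
wrist_force: [-0.1, 1.1, 0.5]
finger_gap: 61.4
finger_force: 0.0
```

Run:
```python
from h import *
c=snap('wrist','w2');s=manip.read_state();print(s['eef_pos'],s['eef_rot'],s['clock'],s['finger_gap'])
W,m=blue(c,(0,512,0,384));z=W[...,2]
p=W[m&(z>10)&(z<40)&(abs(W[...,0]-500)<30)&(abs(W[...,1]+224)<40)]
for lo,hi in((15,24),(28,39)):
    q=p[(p[:,2]>lo)&(p[:,2]<hi)];print(len(q),q.min(0),q.max(0),cv2.minAreaRect(q[:,:2].astype(np.float32)))
```

```text
[ 499.9009159  -225.1168585   254.01803005] [3.14017918e+00 5.78257314e-04 1.45694497e+00] 3.1 60.826052712595704
1205 [ 483.55423083 -246.26097398   15.02797831] [ 516.84357545 -200.30990637   23.93328622] ((500.0250244140625, -223.40505981445312), (44.12261962890625, 30.100814819335938), 84.55217742919922)
629 [ 492.74779965 -239.60780448   28.13045745] [ 507.51831716 -207.24223909   37.31414539] ((500.08111572265625, -223.43382263183594), (31.821237564086914, 12.775999069213867), 83.91239166259766)
```

View pics/w2.png

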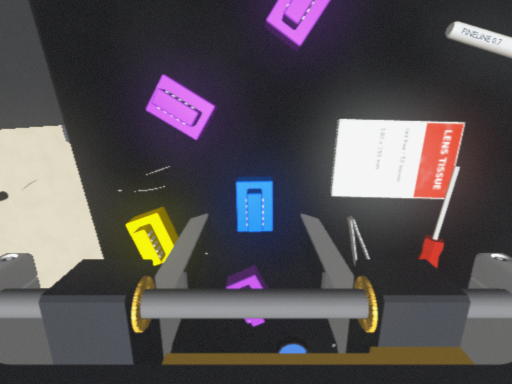

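The insert is centred between the open fingers at (255,204), tab up. Descending and gripping.

step_arm --increments '[[[0,0,0,0.04,0,0.4,-0.3],[0,0,0,0,0,0.42,-0.3],[0,0,0,0,0,0,1],[0,0,0,0,0,0,1],[0,0,0,0,0,0,1]]]' --newtons 40

```text
clock: 3.6
eef_pos: [500.4, -223.1, 221.3]
eef_rot: [3.14, 0.001, 1.458]
wrist_force: [0.4, 1.0, 0.3]
finger_gap: 40.3
finger_force: 0.0
```

step_arm --increments '[[[0,0,0,0,0,0,1],[0,0,0,0,0,0,1],[0,0,0,0,0,0,1]]]'

```text
clock: 3.9
eef_pos: [500.1, -222.9, 220.1]
eef_rot: [3.141, 0.0, 1.458]
wrist_force: [0.5, 0.3, 0.5]
finger_gap: 16.2
finger_force: 0.0
```

step_arm --increments '[[[0,0,0,0,0,0,1],[0,0,0,0,0,0,1],[0,0,0,0,0,-0.5,1],[0,0,0,0,0,-0.9,1],[0,0,0,0,0,-0.9,1]]]'

```text
clock: 4.4
eef_pos: [499.9, -222.8, 312.5]
eef_rot: [-3.14, -0.001, 1.458]
wrist_force: [0.3, 0.0, 0.3]
finger_gap: 11.6
finger_force: 40.0
```

step_arm --increments '[[[0,0,0,0,0,-0.8,1],[0,0,0,0.8,-0.1,0,1],[0,0,0,0.9,-0.1,0,1],[0,0,0,0.9,-0.1,0,1],[0,0,0,0.9,-0.1,0,1]]]'

```text
clock: 4.9
eef_pos: [499.7, -80.7, 343.8]
eef_rot: [-3.141, -0.0, 1.457]
wrist_force: [0.3, -0.2, -1.1]
finger_gap: 11.5
finger_force: 40.0
```

step_arm --increments '[[[0,0,0,0.8,-0.1,0,1],[0,0,0,0,0,0,1],[0,0,0,0,0,0,1]]]'

```text
clock: 5.2
eef_pos: [499.6, -49.5, 343.8]
eef_rot: [-3.141, 0.0, 1.459]
wrist_force: [-0.2, -0.6, -1.1]
finger_gap: 11.4
finger_force: 40.0
```

Run:
```python
from h import *
c=snap('wrist','w3');s=manip.read_state();print(s['eef_pos'],s['eef_rot'],s['clock'],s['finger_gap'],s['finger_force'],s['wrist_force'])
```

```text
[499.67566258 -50.09807756 343.77649058] [-3.14149239e+00  1.73258231e-04  1.45780563e+00] 5.25 11.472144707472586 39.982014298439026 [ 0.04470008 -0.39763023 -0.32417449]
```

View pics/w3.png

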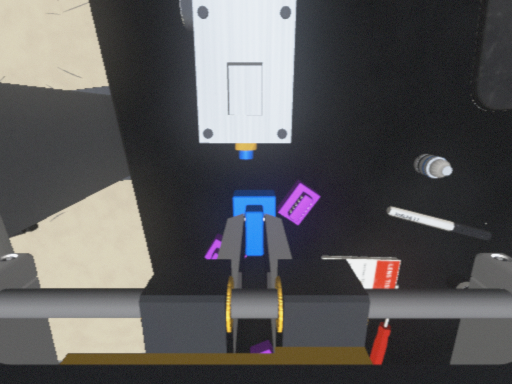

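The insert is held upright at about (254,220), and the recess is clear at about (245,90) with bright walls against the block.

```bash
python3 - <<'E'
from h import *
c=pickle.load(open('pics/w3.pkl','rb'));W,m=blue(c,(215,300,180,262));z=W[...,2]
n=np.zeros_like(m);n[0:145,195:298]=1
b=n&(abs(z-51)<4)
r=cv2.minAreaRect(W[b][:,:2].astype(np.float32));print('block',np.median(z[b]),r,cv2.boxPoints(r))
n=np.zeros_like(m);n[55:125,220:270]=1
f=n&(z<42)&(z>20);q=W[f];r=cv2.minAreaRect(q[:,:2].astype(np.float32));print('floor',np.median(z[f]),r)
# depth edges of the recess: per-row/col transitions
for v in (75,85,95,105):
    row=z[v,215:275]; print(v,[(u+215,W[v,u+215].round(1).tolist()) for u in range(59) if (row[u]-43)*(row[u+1]-43)<0])
for u in (237,245,253):
    col=z[50:130,u]; print(u,[(v+50,W[v+50,u].round(1).tolist(),W[v+51,u].round(1).tolist()) for v in range(79) if (col[v]-43)*(col[v+1]-43)<0])
p=W[m];print('blue z hist',np.histogram(p[:,2],bins=range(90,200,6)))
q=p[(p[:,2]>118)];print(q.min(0),q.max(0))
# corner by subpixel planar homography: white edges contour at block top
E
python3 - <<'E'
import cv2
i=cv2.imread('pics/w3.png')
cv2.imwrite('pics/w3c.png',cv2.resize(i[40:265,190:305],None,fx=2.6*2.0/2,fy=2.6,interpolation=cv2.INTER_CUBIC))
cv2.imwrite('pics/w3d.png',cv2.resize(i[50:130,215:285],None,fx=7,fy=7,interpolation=cv2.INTER_CUBIC))
E
```

```text
block 51.41014545721697 ((502.5811767578125, 59.6540412902832), (122.93716430664062, 90.38130950927734), 83.56404113769531) [[450.78516     3.6383896]
 [540.59686    -6.492687 ]
 [554.3772    115.66969  ]
 [464.5655    125.800766 ]]
floor 31.472833484040166 ((501.3807373046875, 48.33684539794922), (46.97089385986328, 33.16295623779297), 83.40841674804688)
75 [(227, [486.3, 61.9, 50.2]), (262, [519.4, 60.4, 31.2])]
85 [(227, [485.1, 53.2, 50.1]), (262, [518.3, 50.9, 34.4])]
95 [(228, [484.4, 44.6, 44.8]), (262, [517.2, 41.3, 37.6])]
105 [(228, [483.3, 35.4, 47.1]), (262, [516.2, 31.9, 40.7])]
237 [(62, [496.9, 72.3, 47.7], [496.6, 72.3, 42.7]), (114, [490.0, 26.0, 32.4], [491.0, 25.2, 50.4])]
245 [(62, [504.2, 71.5, 47.8], [504.1, 71.4, 42.6]), (114, [498.1, 25.1, 31.4], [498.7, 24.3, 51.8])]
253 [(63, [511.6, 70.4, 44.0], [511.6, 70.4, 37.9]), (77, [510.3, 59.5, 31.6], [507.6, 27.1, 325.3]), (78, [507.6, 27.1, 325.3], [510.1, 57.7, 31.4]), (114, [506.3, 24.2, 32.8], [506.3, 23.5, 50.5])]
blue z hist (array([  0,   0,   0,   0,   0,   0,  39,  91, 149, 645,  57, 824,  10,
        39,   7,   5,   6,   0]), array([ 90,  96, 102, 108, 114, 120, 126, 132, 138, 144, 150, 156, 162,
       168, 174, 180, 186, 192, 198]))
[485.51944671 -66.93487404 128.1069715 ] [516.39734429 -26.74749199 188.36303728]
```

View pics/w3d.png

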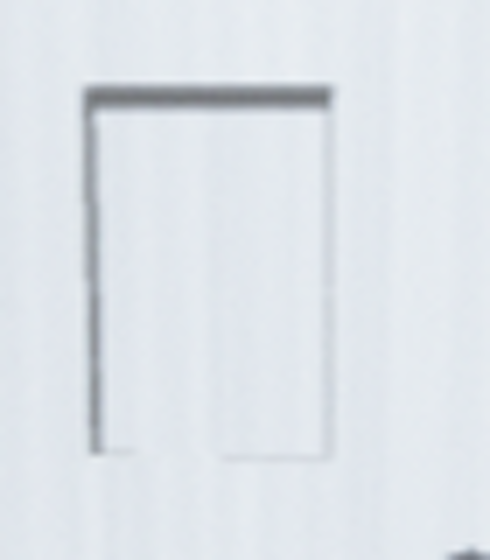

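Run:
```python
from h import *
c=pickle.load(open('pics/w3.pkl','rb'));W,m=blue(c,(215,300,180,262))
a=1.4578;x=np.array([np.cos(a),np.sin(a)]);y=np.array([np.sin(a),-np.cos(a)])
T=np.array([499.68,-50.1])
d=W[...,:2]-T;tx=d@x;ty=d@y;z=W[...,2]
s=m&(z>138)&(z<150);print('shoulder z',np.median(z[s]))
for lo in (12,14,16,18,20,22):
    k=s&(tx>lo)&(tx<lo+2);print(lo,k.sum(),ty[k].min().round(1),ty[k].max().round(1))
print('front tx',np.percentile(tx[s],[95,98,99,100]))
t=m&(z>152)&(z<166);print('tab z',np.median(z[t]),'tx max',np.percentile(tx[t],[95,98,99,100]),'ty',np.percentile(ty[t],[1,50,99]))
R=np.array([501.38,48.34])-T;print('recess',R@x,R@y)
```

```text
shoulder z 145.06420610453074
12 71 -15.3 13.9
14 121 -15.2 13.9
16 112 -15.2 14.5
18 122 -15.2 14.5
20 230 -15.3 14.5
22 9 -2.1 11.2
front tx [21.79501779 21.93477342 22.02094766 22.25996688]
tab z 159.1717543239743 tx max [15.54476537 15.80543132 15.96197875 16.21168632] ty [-6.57542721 -0.66487549  5.35141639]
recess 98.00390430897691 -9.410544096750922
```

step_arm --increments '[[[0,0,0,0.8,-0.08,0,1],[0,0,0,0.8,-0.08,0,1],[0,0,0,0.85,-0.065,0,1],[0,0,0,0,0,0.8,1],[0,0,0,0,0,0.8,1]]]'

```text
clock: 5.75
eef_pos: [502.0, 48.4, 279.5]
eef_rot: [3.14, -0.0, 1.458]
wrist_force: [0.3, 0.5, -1.4]
finger_gap: 11.6
finger_force: 40.0
```

step_arm --increments '[[[0,0,0,0,0,0,1],[0,0,0,0,0,0,1]]]'

```text
clock: 5.95
eef_pos: [502.2, 47.8, 280.4]
eef_rot: [-3.141, 0.0, 1.456]
wrist_force: [-0.2, -0.1, -0.5]
finger_gap: 11.5
finger_force: 40.0
```

Run:
```python
from h import *
c=snap('wrist','w4');s=manip.read_state();print(s['eef_pos'],s['eef_rot'],s['clock'],s['wrist_force'])
a=s['eef_rot'][2];x=np.array([np.cos(a),np.sin(a)]);y=np.array([np.sin(a),-np.cos(a)])
W=world(c);d=W[...,:2]-s['eef_pos'][:2];tx=d@x;ty=d@y;z=W[...,2]
k=(abs(z-50)<30)
# visible recess part: below block top
f=(z<44)&(z>22)&(tx>5)&(tx<45)&(abs(ty)<25)
print(f.sum()); 
if f.sum(): print(tx[f].max(),ty[f].min(),ty[f].max())
_,m=blue(c,(150,350,150,300));sh=m&(abs(z-(s['eef_pos'][2]-199.5))<4)&(tx>8)
print('ins',tx[sh].max(),ty[sh].min(),ty[sh].max(),np.median(z[sh]))
cv2.imwrite('pics/w4c.png',cv2.resize(c['frame'][120:290,180:330],None,fx=3.4,fy=3.4,interpolation=cv2.INTER_CUBIC)[:,:,::-1])
```

```text
[502.31120753  47.93943974 281.18926716] [ 3.14026502e+00 -1.83823509e-04  1.45643220e+00] 6.0 [ 0.49985119 -0.22399024 -0.1365895 ]
364
21.767608190045703 -17.591186446821865 15.568894826521493
ins 21.209852271057276 -15.415939719772016 13.127428099542119 81.81912205916802
```

View pics/w4c.png

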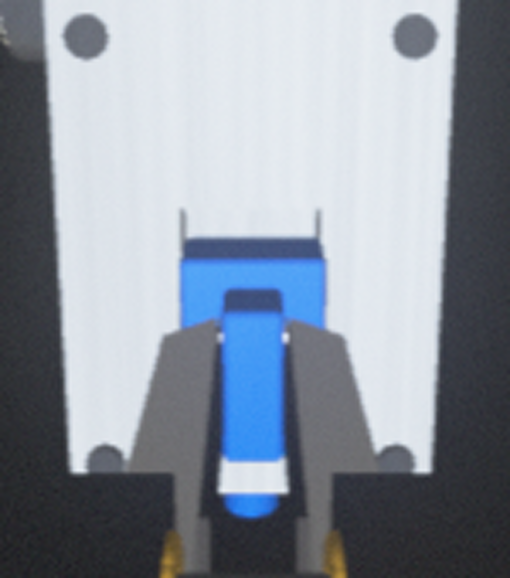

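The insert hovers straight over the recess; the recess edges at crop x 182 and 320 line up evenly with the insert's sides. Lowering.

step_arm --increments '[[[0,0,0,0,0,0.15,1],[0,0,0,0,0,0.1,1],[0,0,0,0,0,0.1,1],[0,0,0,0,0,0,1]]]'

```text
clock: 6.4
eef_pos: [501.7, 48.6, 265.5]
eef_rot: [-3.141, 0.0, 1.458]
wrist_force: [-0.8, 0.2, -0.5]
finger_gap: 11.5
finger_force: 40.0
```

step_arm --increments '[[[0,0,0,0,0,0.15,1],[0,0,0,0,0,0.1,1],[0,0,0,0,0,0.06,1],[0,0,0,0,0,0,1]]]'

```text
clock: 6.8
eef_pos: [501.7, 48.7, 253.0]
eef_rot: [-3.141, 0.0, 1.458]
wrist_force: [-0.9, 1.0, -1.2]
finger_gap: 11.6
finger_force: 40.0
```

step_arm --increments '[[[0,0,0,0,0,0.05,1],[0,0,0,0,0,0,1]]]'

```text
clock: 7.0
eef_pos: [501.8, 48.7, 251.3]
eef_rot: [-3.141, 0.0, 1.458]
wrist_force: [0.1, -0.0, -0.2]
finger_gap: 11.7
finger_force: 40.0
```

step_arm --increments '[[[0,0,0,0,0,0.03,1],[0,0,0,0,0,0.02,1],[0,0,0,0,0,0,1]]]'

```text
clock: 7.3
eef_pos: [501.8, 48.7, 250.0]
eef_rot: [3.141, -0.0, 1.458]
wrist_force: [-2.5, 0.5, 6.5]
finger_gap: 11.7
finger_force: 40.0
```

step_arm --increments '[[[0,0,0,0,0,0.03,1],[0,0,0,0,0,0,1]]]'

```text
clock: 7.5
eef_pos: [501.9, 48.7, 250.0]
eef_rot: [3.141, -0.0, 1.458]
wrist_force: [-10.9, -1.5, 23.8]
finger_gap: 11.8
finger_force: 40.0
```

step_arm --increments '[[[0,0,0,0,0,0,1],[0,0,0,0,0,0,1],[0,0,0,0,0,-0.05,1],[0,0,0,0,0,0,-0.5],[0,0,0,0,0,0,-0.5]]]'

```text
clock: 8.0
eef_pos: [501.8, 48.7, 250.2]
eef_rot: [3.141, -0.0, 1.458]
wrist_force: [-0.2, -0.7, -0.5]
finger_gap: 24.4
finger_force: 0.0
```

step_arm --increments '[[[0,0,0,0,0,0,-0.5],[0,0,0,0,0,-0.5,-0.5],[0,0,0,0,0,-1,-0.5],[0,0,0,0,0,-1,-0.5],[0,0,0,0,0,-0.5,-0.5]]]'

```text
clock: 8.5
eef_pos: [501.9, 48.7, 373.4]
eef_rot: [3.138, -0.001, 1.458]
wrist_force: [-0.0, -0.3, -0.3]
finger_gap: 64.0
finger_force: 0.0
```

Run:
```python
from h import *
s=manip.read_state();c=snap('wrist','w5');print(s['eef_pos'],s['eef_rot'],s['clock'],s['wrist_force'])
W,m=blue(c,(150,380,80,330));z=W[...,2]
p=W[m&(abs(W[...,0]-501)<30)&(abs(W[...,1]-48)<35)]
for lo,hi in((44,57),(59,72)):
    q=p[(p[:,2]>lo)&(p[:,2]<hi)]
    if len(q): print(len(q),np.median(q[:,2]),cv2.minAreaRect(q[:,:2].astype(np.float32)))
b=(abs(z-51)<4)&(c['range_z']>0)&~m;print('block z',np.median(z[b]))
W=world(c:=snap('top','t5'));h=cv2.cvtColor(c['frame'],cv2.COLOR_RGB2HSV)
z=W[...,2];k=(z>105)&(z<145);k[:,180:]=0;k[:,:130]=0;k[:180]=0;k[230:]=0;q=W[k&(z>128)];print('handle',q.mean(0),len(q))
```

```text
[501.87064646  48.67475662 373.40640505] [ 3.13797049e+00 -5.43945605e-04  1.45761946e+00] 8.5 [-0.01944909 -0.28606003 -0.34781148]
611 51.399126779606604 ((501.4525451660156, 47.22938919067383), (45.437652587890625, 29.257431030273438), 83.93331146240234)
322 65.32082233907849 ((501.76092529296875, 47.884281158447266), (32.221309661865234, 12.170305252075195), 83.67931365966797)
block z 51.45254500674116
handle [534.20283608 234.53135158 136.2066484 ] 28
```

View pics/w5.png

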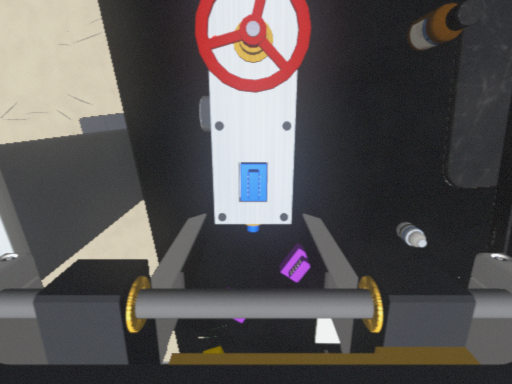

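The insert at (254,182) is level with the block (51.4 against 51.5 mm) and centred, so it is home. Next I'm going to the handle.

step_arm --increments '[[[0,0,0,0.94,0.05,0,-0.5],[0,0,0,0.94,0.06,0,-0.5],[0,0,0,0.94,0.05,0,-0.5],[0,0,0,0.94,0.06,0,-0.5],[0,0,0,0.94,0.06,0,-0.5]]]'

```text
clock: 9.1
eef_pos: [534.1, 235.8, 368.4]
eef_rot: [-3.14, 0.001, 1.458]
wrist_force: [0.3, -0.9, 0.6]
finger_gap: 70.4
finger_force: 0.0
```

step_arm --increments '[[[0,0,0,0,0,0,-0.5],[0,0,0,0,0,0.9,-0.5],[0,0,0,0,0,0.6,-0.5],[0,0,0,0,0,0.38,-0.5],[0,0,0,0,0,0,-0.5]]]'

```text
clock: 9.6
eef_pos: [533.7, 233.5, 291.8]
eef_rot: [-3.137, 0.002, 1.457]
wrist_force: [-1.3, -0.5, 0.6]
finger_gap: 71.0
finger_force: 0.0
```

step_arm --increments '[[[0,0,0,0,0,0,1],[0,0,0,0,0,0,1],[0,0,0,0,0,0,1],[0,0,0,0,0,0,1],[0,0,0,0,0,0,1]]]' --newtons 30

```text
clock: 10.1
eef_pos: [534.1, 234.2, 295.4]
eef_rot: [3.141, -0.0, 1.458]
wrist_force: [0.5, 0.0, 0.1]
finger_gap: 33.8
finger_force: 0.0
```

step_arm --increments '[[[0,0,0,0,0,0,1],[0,0,0,0,0,0,1]]]'

```text
clock: 10.3
eef_pos: [534.1, 234.2, 295.1]
eef_rot: [3.141, -0.0, 1.458]
wrist_force: [4.4, 1.3, -0.5]
finger_gap: 17.8
finger_force: 1.9
```

```bash
cat >> h.py <<'E'
C=np.array([518.1,192.4]);A0=np.pi-.1135
def arc(vs,r=45,dec=2,start=None):
    """rows (tx,ty) leading the commanded TCP from its place through valve angles vs"""
    s=manip.read_state();a=s['eef_rot'][2];p=np.array(s['eef_pos'][:2] if start is None else start,float)
    x=np.array([np.cos(a),np.sin(a)]);y=np.array([np.sin(a),-np.cos(a)])
    for i,v in enumerate(vs):
        g=C+r*np.array([np.cos(A0+v),np.sin(A0+v)]);d=g-p
        t=np.round([d@x/40,d@y/40],dec);p=p+40*(t[0]*x+t[1]*y)
        print(t.tolist(),end='  ' if (i+1)%5 else '  v=%.2f %s\n'%(v,g.round(1)))
def val():
    s=manip.read_state();d=s['eef_pos'][:2]-C
    print('r',np.hypot(*d),'v mod 2pi',(np.arctan2(d[1],d[0])-A0)%(2*np.pi),s['eef_pos'],s['wrist_force'],s['finger_force'],s['finger_gap'],s['clock'])
E
python3 - <<'E'
from h import *
val();arc(np.arange(4.46-.25,0,-.25).tolist()+[-.04])
E
```

```text
r 44.7774475376985 v mod 2pi 4.459707486096811 [534.1326863  234.20876437 295.09441185] [ 4.42381859  1.32960868 -0.46548607] 1.9113777344819027 17.7810719899851 10.3
[-0.1, 0.26]  [-0.16, 0.23]  [-0.22, 0.18]  [-0.25, 0.12]  [-0.28, 0.05]  v=3.21 [563.1 190.4]
[-0.28, -0.01]  [-0.26, -0.09]  [-0.24, -0.15]  [-0.2, -0.2]  [-0.13, -0.24]  v=1.96 [530.4 149.1]
[-0.08, -0.27]  [-0.0, -0.28]  [0.06, -0.28]  [0.13, -0.25]  [0.19, -0.2]  v=0.71 [480.9 167.1]
[0.24, -0.16]  [0.26, -0.09]  [0.28, -0.02]
```

step_arm --increments '[[[0,0,0,0,0,-0.05,1],[0,0,0,0,0,0,1]]]'

```text
clock: 10.5
eef_pos: [533.8, 234.4, 295.3]
eef_rot: [-3.139, 0.0, 1.458]
wrist_force: [1.8, 5.4, -15.9]
finger_gap: 16.9
finger_force: 30.0
```

step_arm --increments '[[[0,0,0,-0.1,0.26,0,1],[0,0,0,-0.16,0.23,0,1],[0,0,0,-0.22,0.18,0,1],[0,0,0,-0.25,0.12,0,1],[0,0,0,-0.28,0.05,0,1]]]'

```text
clock: 11.0
eef_pos: [563.2, 190.0, 295.3]
eef_rot: [-3.14, 0.0, 1.458]
wrist_force: [2.8, 2.8, -14.3]
finger_gap: 17.5
finger_force: 30.0
```

```bash
python3 -c "
from h import *
val()"
```

```text
r 45.12555570724248 v mod 2pi 3.2013821357364485 [563.16048181 189.9774482  295.33917532] [  2.83143439   2.80297041 -14.27131057] 29.992900295981713 17.512688342444225 11.0
```

step_arm --increments '[[[0,0,0,-0.28,-0.01,0.04,1],[0,0,0,-0.26,-0.09,0,1],[0,0,0,-0.24,-0.15,0,1],[0,0,0,-0.2,-0.2,0,1],[0,0,0,-0.13,-0.24,0,1]]]'

```text
clock: 11.5
eef_pos: [529.7, 148.6, 295.2]
eef_rot: [-3.141, -0.0, 1.457]
wrist_force: [0.8, 6.1, -7.9]
finger_gap: 17.1
finger_force: 30.0
```

step_arm --increments '[[[0,0,0,-0.08,-0.27,0,1],[0,0,0,0,-0.28,0,1],[0,0,0,0.06,-0.28,0,1],[0,0,0,0.13,-0.25,0,1],[0,0,0,0.19,-0.2,0,1]]]'

```text
clock: 12.0
eef_pos: [480.3, 166.9, 295.3]
eef_rot: [3.14, -0.0, 1.457]
wrist_force: [12.3, 5.4, -16.1]
finger_gap: 17.6
finger_force: 30.0
```

step_arm --increments '[[[0,0,0,0.24,-0.16,0,1],[0,0,0,0.26,-0.09,0,1],[0,0,0,0.28,-0.02,0,1],[0,0,0,0,0,0,1],[0,0,0,0,0,0,1]]]'

```text
clock: 12.5
eef_pos: [473.4, 198.8, 295.3]
eef_rot: [-3.142, 0.001, 1.458]
wrist_force: [2.2, -3.0, -8.4]
finger_gap: 17.6
finger_force: 30.0
```

```bash
python3 -c "
from h import *
val()"
```

```text
r 45.15076392168826 v mod 2pi 6.25541305181893 [473.39904332 198.75735439 295.25605187] [ 2.22929318 -2.98901043 -8.44007866] 29.994662620156305 17.592117378561568 12.5
```

step_arm --increments '[[[0,0,0,0.04,0,0,1],[0,0,0,0.04,0,0,1],[0,0,0,0,0,0,1]]]'

```text
clock: 12.8
eef_pos: [473.9, 200.3, 295.1]
eef_rot: [-3.14, 0.006, 1.457]
wrist_force: [-1.0, -25.2, -0.3]
finger_gap: 17.6
finger_force: 30.0
```

step_arm --increments '[[[0,0,0,0.05,0,0,1],[0,0,0,0,0,0,1]]]'

```text
clock: 13.0
eef_pos: [474.1, 201.5, 295.1]
eef_rot: [-3.14, 0.009, 1.457]
wrist_force: [-2.2, -35.6, 1.3]
finger_gap: 17.4
finger_force: 30.0
```

Run:
```python
from h import *
val()
c=snap('wrist','w6')
cv2.imwrite('pics/w6c.png',cv2.resize(c['frame'],(512,384))[:,:,::-1])
```

```text
r 44.92271184983341 v mod 2pi 6.192812092069925 [474.10764922 201.49522473 295.08538922] [ -2.17969993 -35.56943109   1.34543582] 30.000180169008672 17.418813827008055 13.0
```

The reaction at the handle jumps to 25–35 N, so the valve is closed on its stop. Planning the opening of two turns.

Run:
```python
from h import *
arc(np.arange(1,43)*4*np.pi/42,start=(473.8,204.5))
```

```text
[-0.51, 0.06]  [-0.3, 0.15]  [-0.24, 0.22]  [-0.17, 0.29]  [-0.08, 0.33]  v=1.50 [509.7 148.2]
[0.03, 0.34]  [0.12, 0.31]  [0.21, 0.26]  [0.28, 0.19]  [0.32, 0.1]  v=2.99 [561.6 180.7]
[0.33, -0.0]  [0.32, -0.1]  [0.28, -0.19]  [0.21, -0.26]  [0.12, -0.32]  v=4.49 [533.  234.9]
[0.03, -0.33]  [-0.08, -0.33]  [-0.17, -0.29]  [-0.24, -0.22]  [-0.3, -0.15]  v=5.98 [476.9 210.4]
[-0.34, -0.05]  [-0.33, 0.05]  [-0.3, 0.15]  [-0.24, 0.22]  [-0.17, 0.29]  v=7.48 [497.  152.6]
[-0.08, 0.33]  [0.03, 0.34]  [0.12, 0.31]  [0.21, 0.26]  [0.28, 0.19]  v=8.98 [556.2 168.4]
[0.32, 0.1]  [0.33, -0.0]  [0.32, -0.1]  [0.28, -0.19]  [0.21, -0.26]  v=10.47 [544.9 228.6]
[0.12, -0.32]  [0.03, -0.33]  [-0.08, -0.33]  [-0.17, -0.29]  [-0.24, -0.22]  v=11.97 [484.  221.8]
[-0.3, -0.15]  [-0.34, -0.05]
```

step_arm --increments '[[[0,0,0,-0.51,0.06,0,1],[0,0,0,-0.3,0.15,0,1],[0,0,0,-0.24,0.22,0,1],[0,0,0,-0.17,0.29,0,1],[0,0,0,-0.08,0.33,0,1]]]'

```text
clock: 13.55
eef_pos: [510.0, 148.4, 295.3]
eef_rot: [-3.141, -0.003, 1.457]
wrist_force: [1.4, 24.0, -9.7]
finger_gap: 17.5
finger_force: 30.0
```

step_arm --increments '[[[0,0,0,0.03,0.34,0,1],[0,0,0,0.12,0.31,0,1],[0,0,0,0.21,0.26,0,1],[0,0,0,0.28,0.19,0,1],[0,0,0,0.32,0.1,0,1]]]'

```text
clock: 14.05
eef_pos: [562.0, 180.9, 295.2]
eef_rot: [-3.139, 0.001, 1.457]
wrist_force: [-11.6, 0.5, 0.7]
finger_gap: 17.5
finger_force: 30.0
```

```bash
python3 -c "
from h import *
val()"
```

```text
r 45.339424418582375 v mod 2pi 2.998096929347791 [561.95038508 180.87580219 295.20067711] [-11.6082335    0.45368069   0.65937426] 29.999563349119853 17.50781796827331 14.05
```

step_arm --increments '[[[0,0,0,0.33,0,0,1],[0,0,0,0.32,-0.1,0,1],[0,0,0,0.28,-0.19,0,1],[0,0,0,0.21,-0.26,0,1],[0,0,0,0.12,-0.32,0,1]]]'

```text
clock: 14.55
eef_pos: [532.7, 235.9, 295.3]
eef_rot: [3.14, -0.002, 1.458]
wrist_force: [3.6, 0.0, -9.4]
finger_gap: 17.3
finger_force: 30.0
```

step_arm --increments '[[[0,0,0,0.03,-0.33,0,1],[0,0,0,-0.08,-0.33,0,1],[0,0,0,-0.17,-0.29,0,1],[0,0,0,-0.24,-0.22,0,1],[0,0,0,-0.3,-0.15,0,1]]]'

```text
clock: 15.05
eef_pos: [476.2, 210.8, 295.4]
eef_rot: [3.141, -0.001, 1.459]
wrist_force: [14.1, -2.8, -14.4]
finger_gap: 16.9
finger_force: 30.0
```

step_arm --increments '[[[0,0,0,-0.34,-0.05,0,1],[0,0,0,-0.33,0.05,0,1],[0,0,0,-0.3,0.15,0,1],[0,0,0,-0.24,0.22,0,1],[0,0,0,-0.17,0.29,0,1]]]'

```text
clock: 15.55
eef_pos: [497.1, 152.9, 295.4]
eef_rot: [3.141, -0.002, 1.458]
wrist_force: [6.9, 20.1, -15.2]
finger_gap: 17.3
finger_force: 30.0
```

step_arm --increments '[[[0,0,0,-0.08,0.33,0,1],[0,0,0,0.03,0.34,0,1],[0,0,0,0.12,0.31,0,1],[0,0,0,0.21,0.26,0,1],[0,0,0,0.28,0.19,0,1]]]'

```text
clock: 16.05
eef_pos: [556.4, 168.9, 295.2]
eef_rot: [-3.139, 0.0, 1.457]
wrist_force: [-9.8, 2.8, -1.5]
finger_gap: 17.7
finger_force: 30.0
```

```bash
python3 -c "
from h import *
val()"
```

```text
r 44.966193031349476 v mod 2pi 2.704954352499489 [556.43153133 168.89144365 295.2399329 ] [-9.81665583  2.76291575 -1.49585754] 29.998925206018612 17.718204578211132 16.05
```

step_arm --increments '[[[0,0,0,0.32,0.1,0,1],[0,0,0,0.33,0,0,1],[0,0,0,0.32,-0.1,0,1],[0,0,0,0.28,-0.19,0,1],[0,0,0,0.21,-0.26,0,1]]]'

```text
clock: 16.55
eef_pos: [545.0, 229.6, 295.3]
eef_rot: [3.141, -0.001, 1.458]
wrist_force: [1.5, -2.5, -7.8]
finger_gap: 17.6
finger_force: 30.0
```

step_arm --increments '[[[0,0,0,0.12,-0.32,0,1],[0,0,0,0.03,-0.33,0,1],[0,0,0,-0.08,-0.33,0,1],[0,0,0,-0.17,-0.29,0,1],[0,0,0,-0.24,-0.22,0,1]]]'

```text
clock: 17.05
eef_pos: [483.3, 222.3, 295.4]
eef_rot: [3.141, -0.001, 1.459]
wrist_force: [9.2, -3.7, -12.1]
finger_gap: 17.4
finger_force: 30.0
```

step_arm --increments '[[[0,0,0,-0.3,-0.15,0,1],[0,0,0,-0.34,-0.05,0,1],[0,0,0,0,0,0,1],[0,0,0,0,0,0,1],[0,0,0,0,0,0,1]]]'

```text
clock: 17.55
eef_pos: [473.5, 197.3, 295.3]
eef_rot: [-3.141, 0.0, 1.458]
wrist_force: [-0.7, -2.2, -8.3]
finger_gap: 17.5
finger_force: 30.0
```

Run:
```python
from h import *
val()
c=snap('top','t7');snap('scene','s7');print(manip.read_state()['qd'].round(4))
a=snap('wrist','w7')
W,m=blue(a,(0,512,0,384))
q=W[m&(abs(W[...,0]-501)<30)&(abs(W[...,1]-48)<35)]
for lo,hi in((44,57),(59,72)):
    k=q[(q[:,2]>lo)&(q[:,2]<hi)];print(len(k),k.mean(0) if len(k) else '')
cv2.imwrite('pics/e7.png',np.vstack([np.hstack([a['frame'],c['frame']])[:,:,::-1]])[:,:,:].copy())
cv2.imwrite('pics/e7.png',cv2.resize(np.hstack([a['frame'],c['frame'][:, :]]),(800,300))[:,:,::-1])
```

```text
r 44.88271344041338 v mod 2pi 0.004166398898923784 [473.48527974 197.29741791 295.28442742] [-0.68697434 -2.21329307 -8.26258097] 29.99268421161105 17.48247851026274 17.55
[-0.0011  0.0016 -0.0015  0.0012  0.0029 -0.0021]
0 
0
```

View pics/e7.png

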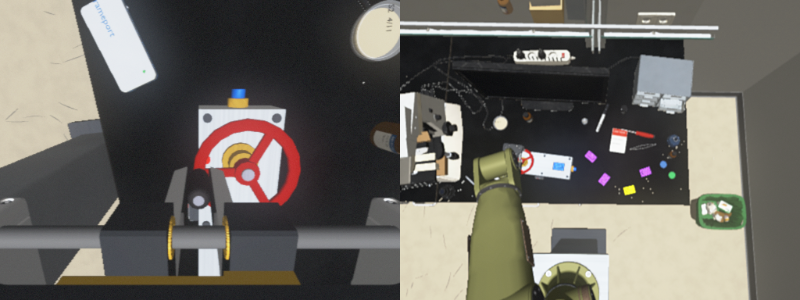

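The handle sits between the fingers at (199,200), back at its closed-side position after two turns. The insert is still in the recess and both bottles are standing.

```bash
python3 -c "
from cell import workorder
print(workorder.sign_off())"
```

```text
the job is handed in; nothing more can be done
None
```

The job is handed in, with no verdict returned: the filter insert is pressed home and flush, and the valve was closed to its stop and reopened two turns (about 12.57 rad by arm position); the gripper still holds the handle at 30 N, and neither bottle was disturbed.

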